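# Vent and open the vacuum chamber

## Task

The investment flask has been de-bubbled and the chamber is still under vacuum: turn the fluted vent tap on its lid anticlockwise until the gauge needle is all the way back at its long zero mark, and only then lift the lid off; the plain knob in its middle is for that. Keep the lid level and lay it down gently, knob upwards, in the middle of the round felt pad, tap still open. Leave the flask standing in the chamber and everything else on the bench where it is.

Things in the scene. Friction and masses are not known exactly. Their poses are not given: they have to be found in the camera images.
- chamber: Vacuum chamber: round stainless pot, 188 mm across, bolted to the bench by a dark flange 216 mm across. Black rubber gasket on its rim, top 118 mm above the bench. Origin: centre of its underside, on the bench; z up. A brass valve with hose stub (not needed here) sticks out along its +x to 152 mm from the axis, 66 to 96 mm above the bench. Fixed.
- lid: Clear acrylic lid: disc 200 mm across, 12 mm thick, with a step below (152 mm across, 13 mm deep) that dips into the pot; axes as the chamber's; 0.6 to 0.85 kg, balanced. Origin: centre of the step's underside; z up. On it: vent tap at x = -62 mm, lifting knob in the centre, gauge at x = +62 mm. Under vacuum it cannot be moved; it is free, but for its weight, once the needle passes 3.5 rad.
- lid_knob (a point): Lifting knob at the lid's centre: plain black cylinder 32 mm across and 24 mm tall on a thinner stem (18 mm across, 22 mm tall). This point: on its axis at the height to grip, 60 mm above the lid's origin; the knob's top is 11 mm higher, the lid's upper face 35 mm lower. Axes as the lid's.
- tap_grip (a point): Vent tap near the lid's edge: black fluted round knob, 34 mm across, 25 mm tall, on a brass body. This point: on its vertical axis at the height to grip, 58 mm above the lid's origin; knob top 13 mm higher, lid's upper face 33 mm lower. Gap to the lifting knob 29 mm. Below it a brass outlet points outwards, 22 mm long, its top 22 mm lower than this point. Its axes turn with the knob.
- vent_tap: The same tap's turning knob (origin at the grip point). Anticlockwise seen from above opens it. Stiff (0.10 N m plus a little drag), it stays where left. From its start it turns 2.3 to 2.9 rad (differs each time) to a hard stop; the lid comes free about 0.4 rad before the stop. Too far for one turn of most wrists: let go, go back, grip again.
- gauge_face (a point): Dial gauge on the lid: steel case 44 mm across, white upward face with nine marks, one long and thick (zero vacuum), and a black needle. This point: middle of the face, 56 mm above the lid's origin. Axes as the lid's.
- gauge (a joint): Needle of the gauge, rad: full vacuum 0 (0 to 0.85 at the start); no vacuum 4.0, the needle on the long mark. It turns clockwise seen from above as the tap opens, 1.38 rad for each rad of the tap. In the lid's frame the needle points at 2.0 minus this value, anticlockwise from +x.
- pad: Round grey felt pad lying on the bench, 240 mm across, 5 mm thick. Origin: centre of its underside, on the bench; z up. Fixed. It lies to one side of the chamber, on the left or the right.
- flask: Perforated steel casting flask standing in the chamber under the lid, 64 mm across, 80 mm tall, 0.45 kg; origin at the centre of its foot.
- spare_flask: Bystander: smaller perforated flask, 48 mm across, 55 mm tall, between chamber and pad; origin at its foot.
- loupe: Bystander: small black and steel loupe, 27 mm across, 28 mm tall, standing between chamber and pad; origin at its foot.
- flux_jar: Bystander: amber jar with a metal cap, 42 mm across, 50 mm tall, between chamber and pad; origin at its foot.
- pliers: Bystander: pliers lying flat, 145 mm long, 12 mm high, near the robot on its left; origin at the joint.
- hammer: Bystander: hammer lying flat, 220 mm long, at the far right; origin about its middle.
- dish: Bystander: shallow brass dish, 84 mm across, 22 mm tall, near the robot on its right; origin at its foot.
- bench_block: Bystander: flat square steel block, 75 x 75 x 20 mm, at the far left; origin at its foot.
Things that resemble listed ones, but are neither listed nor needed, are in the scene too. Of the things shaped like the pad, the grey one is meant. Leave any green look-alike of the lid alone.

How it is judged:
By the outcome, as a careful person would: the job done as asked, in the order asked, and still so for the second after the job is handed in, with the robot touching nothing.
It also fails if it takes over 61 s, if anything falls off the work surface, if the arm or the gripper's body presses on something with over 40 N, if the wrist force passes 120 N, or if a joint passes its speed limit or range.

## Robot

A 6-joint arm with a two-finger parallel gripper is mounted at the origin on the work surface. World frame = base frame: x ahead of the robot, y to its left, z up, the work surface at z = 0. Lengths are in m, angles in degrees, forces in N, time in s.
With the tool pointing down it reaches from about 0.375 to 0.9 m from the base axis. Payload 3.1 kg.
Tool frame: the origin (TCP) lies on the centre line of the jaws, within the pads' length; the fingertips stand 25 mm ahead of it and the grasp point (between the pads) lies 6 mm ahead of it; z points along the fingers, y is the line along which they close (so a half turn about z gives the same grasp; the last joint's range is limited). The gripper opens to 87 mm and grips with 3 to 60 N. Pads are 19 mm wide; open, the fingers measure 117 mm over their backs; the gripper's body (75 mm by 190 mm) begins 51 mm behind the grasp point.
Start: joints at [-80.357, 30.224, 82.088, -0, 67.689, -10.227], TCP at [0.212, -0.588, 0.248] pointing down, gripper open.
Joint ranges: [-176.69, 176.69], [-43.24, 126.21], [12.49, 139.97], [-82, 262], [0, 151.66], [-163.58, 163.58]. Speed limits (degrees/s): [159.86, 159.86, 180, 180, 180, 180].

## Interface

Orientations are given as a 3x3 rotation matrix whose columns are the frame's x, y, z axes.
In Python, from rig import bot, cams, models gives the robot as it stands. The module is installed in compiled form; this text tells all that it offers.
- The arm moves only by the shell command python3 -m handwheel 'ROWS' [OPENING]. ROWS is JSON, a list of rows, each a list of 6 numbers: the shift along the world's x, y, z each as a share of 1 m, from -1 to 1, then the turn, a rotation vector about the world's x, y, z each as a share of 2 rad, from -1 to 1. In form: [[dx, dy, dz, wx, wy, wz], ...]. A call has exactly 8 rows; each row is the pose to reach, as a shift and turn from the pose commanded when the call began; what a row does not reach only later rows make up. A row lasts 1/12 s, in which the tool goes at most 41.7 mm and 7.16 degrees, less where a joint would pass 70% of its speed; a pose out of reach is approached as far as the arm can. A call with a number of a shift or a turn outside -1 to 1 is refused whole. A call with a gripper value outside its range is refused whole. OPENING is the opening, from -1 (shut) to 1 (fully open), so that 0 is half open, set as the call begins (- or left out, the last holds). The fingers move at their own pace and stop on an object; the grip force is fixed at half the most. Time passes only in rows, so rows that repeat a pose let the fingers close, or fill a call up. It gives the time, the measured TCP pose, the force, the opening and the grip force at its end, in the units of the state.
- bot.read_state(): the state, without advancing time (a new reading comes with each control period).
- cams.capture(name): name is "scene" or "top" or "wrist"; returns (picture, depth): 400x640x3 uint8, blue, green, red; 400x640 float32, m along the optical axis (not along the pixel's ray), 0 where there is no reading.
- cams.calibration(name): a dict with "mtx" (3x3 intrinsics, pixels), "R" (3x3) and "t" (3): a world point X has camera coordinates R X + t; the wrist camera has in their place "tool_from_camera" (4x4, takes a point from camera to tool coordinates, whose origin is the TCP and whose axes are the flange's). Camera axes: x right, y down, z forward; pixel columns grow to the right and rows downward; lengths in m; the calibration is good to about 2 mm. A picture is of the moment at which its call begins: read the wrist's pose just before it. calibration takes no time and is no camera call.
- bot.hand_in(): hands the job in; it is judged then, once.
Trained networks look in the newest picture that a camera, given by its name, has taken for a name from the list of things; names that differ only in an ending like _2 or _b are one class to them, and where a whole thing is asked for, a point or a joint stands for the part that bears it (a point fixed in the world has none). Each returns a list of dicts, best first, with "conf" (0 to 1); they miss things now and then, are a little off and sometimes report something else, mostly with a low value. They report only what shows in the picture. A call takes as long as a camera call. They do not tell look-alikes from the thing itself.
- models.spot_in(query, camera): "position" ([column, row] in pixels, amid what is visible of it).
- models.tip_of(query, camera): "position" ([column, row] in pixels: a listed point, or the origin of a listed thing).
The state is a dict: "time_s": time; "joint_positions": joint angles; "qvel": joint speeds; "tau": joint torques, N m; "position": TCP position; "tcp_rot": TCP orientation; "force": force on the tool from outside, world axes, zero at the start; "moment": the same for the moment, N m; "opening": opening from 0.0 (shut) to 1.0 (fully open); "grasp_force": force on a finger pad.
Only numpy, scipy, OpenCV 4.12 (cv2) and the standard library are available. Lean on these libraries where they do the work, as an engineer would, in place of code of your own. Each camera call takes 0.05 s, during which the arm holds its last target. There are 200 camera calls.

## Working session

There is one attempt and no reset: what is moved stays moved. The work goes in short steps, Python scripts to look and compute and a shell command to move; the robot and the scene stay as the last step left them, time stands still between calls to the robot, and variables do not carry over. Pictures are saved under pics/ and viewed, at most 10 in all, crops included, and the job is handed in when it is done.

```bash
mkdir -p pics; cat > h.py <<'E'
import numpy as np, cv2
from rig import bot, cams, models
def ray(cam,px,st=None):
    c=cams.calibration(cam); K=c["mtx"]
    d=np.linalg.inv(np.array(K))@np.array([px[0],px[1],1.0])
    if "R" in c:
        R=np.array(c["R"]);t=np.array(c["t"]).ravel(); return -R.T@t, R.T@d
    T=np.array(c["tool_from_camera"]); Rw=np.array(st["tcp_rot"]);p=np.array(st["position"])
    return p+Rw@T[:3,3], Rw@T[:3,:3]@d
def at_z(cam,px,z,st=None):
    o,d=ray(cam,px,st); return o+d*(z-o[2])/d[2]
def by_depth(cam,px,D,st=None):
    o,d=ray(cam,px,st); u,v=int(round(px[0])),int(round(px[1])); w=D[max(v-2,0):v+3,max(u-2,0):u+3]; w=w[w>0]
    return o+d*np.median(w) if w.size else None
E
python3 - <<'E'
from h import *
np.set_printoptions(precision=3,suppress=True)
for c in ["scene","top"]:
    P,D=cams.capture(c); cv2.imwrite(f"pics/{c}0.png",P)
    for q in ["lid","lid_knob","tap_grip","gauge_face","pad","chamber"]:
        for r in models.tip_of(q,c)[:3]:
            print(c,q,round(r["conf"],2),np.round(r["position"]),by_depth(c,r["position"],D))
print(bot.read_state()["time_s"])
E
```

```text
scene lid 0.95 [472. 227.] [0.331 0.477 0.027]
scene lid 0.85 [361. 242.] [0.581 0.177 0.13 ]
scene lid_knob 0.97 [479. 214.] [0.313 0.483 0.07 ]
scene lid_knob 0.78 [363. 227.] [0.565 0.174 0.176]
scene tap_grip 0.6 [501. 223.] [0.322 0.548 0.065]
scene tap_grip 0.45 [377. 215.] [0.513 0.197 0.176]
scene gauge_face 0.81 [342. 238.] [0.608 0.131 0.159]
scene gauge_face 0.75 [460. 213.] [0.314 0.429 0.056]
scene pad 0.58 [249. 222.] [ 0.545 -0.198  0.004]
scene pad 0.56 [227. 145.] [ 0.236 -0.452  0.003]
scene pad 0.27 [321. 213.] [0.434 0.012 0.01 ]
scene chamber 0.83 [359. 259.] [0.635 0.186 0.128]
top lid 0.77 [275. 167.] [0.55  0.155 0.169]
top lid 0.74 [190. 242.] [0.32  0.475 0.03 ]
top lid_knob 0.9 [270. 167.] [0.55  0.171 0.174]
top lid_knob 0.6 [181. 244.] [0.312 0.492 0.07 ]
top tap_grip 0.56 [264. 182.] [0.499 0.19  0.176]
top tap_grip 0.55 [169. 247.] [0.302 0.532 0.07 ]
top gauge_face 0.76 [284. 151.] [0.607 0.128 0.159]
top gauge_face 0.63 [201. 238.] [0.33  0.428 0.056]
top pad 0.71 [377. 178.] [ 0.541 -0.207  0.004]
top chamber 0.42 [281. 150.] [0.61  0.137 0.16 ]
0.7
```

View pics/top0.png

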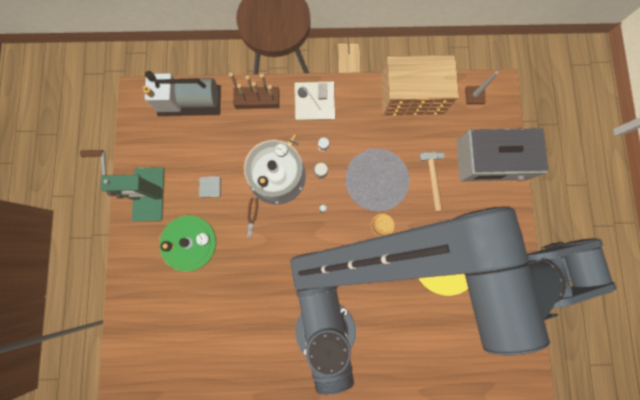

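View pics/scene0.png

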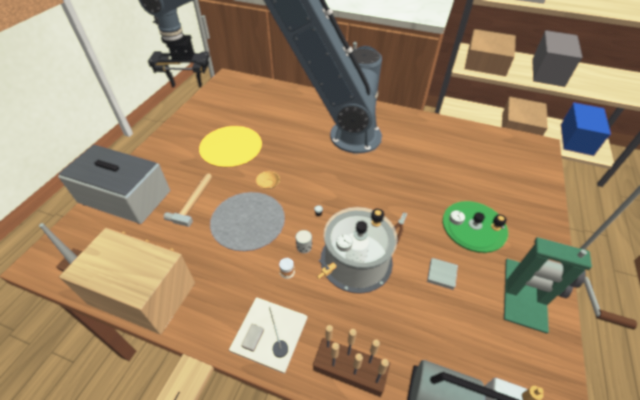

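The lid candidates are the clear lid on the pot (top 275,167) and the green look-alike (190,242), so I choose the clear one. The pad candidates are grey (377,178) and yellow (445,275), so I choose grey. Next I'll look closely with the wrist camera.

```bash
python3 - <<'E'
from h import *
np.set_printoptions(precision=3,suppress=True)
s=bot.read_state(); print(np.array(s["tcp_rot"]),s["time_s"],s["opening"],s["force"])
print(np.array(cams.calibration("wrist")["tool_from_camera"]))
E
python3 -m handwheel '[[0.03,0.03,0.02,0,0,0],[0.06,0.06,0.04,0,0,0],[0.09,0.09,0.06,0,0,0],[0.11,0.12,0.08,0,0,0],[0.13,0.155,0.1,0,0,0],[0.15,0.19,0.12,0,0,0],[0.17,0.225,0.13,0,0,0],[0.19,0.26,0.14,0,0,0]]' 0.06
python3 -c "
from h import *
s=bot.read_state();print(np.round(s['joint_positions'],1),np.round(s['position'],3),np.round(s['tcp_rot'],2).tolist())"
```

```text
[[ 0.94  0.34  0.  ]
 [ 0.34 -0.94 -0.  ]
 [ 0.    0.   -1.  ]] 0.7 0.9995117271013046 [ 1.034 -0.47   0.508]
[[ 0.001 -0.963 -0.27   0.073]
 [ 1.     0.     0.    -0.001]
 [-0.    -0.27   0.963 -0.137]
 [ 0.     0.     0.     1.   ]]
time_s: 1.37
position: [0.3932, -0.344, 0.3836]
tcp_rot: [[0.941, 0.339, 0.002], [0.339, -0.941, -0.002], [0.001, 0.002, -1.0]]
force: [0.7, 0.0, -0.4]
opening: 0.554
grasp_force: 0.0
[-53.5  14.2  85.8   0.   79.9  16.7] [ 0.393 -0.344  0.384] [[0.94, 0.34, 0.0], [0.34, -0.94, -0.0], [0.0, 0.0, -1.0]]
```

```bash

python3 -m handwheel '[[0.01,0.04,0,0,0,0],[0.02,0.08,0,0,0,0],[0.03,0.12,0,0,0,0],[0.04,0.16,0,0,0,0],[0.05,0.2,0,0,0,0],[0.06,0.24,0,0,0,0],[0.07,0.28,0,0,0,0],[0.08,0.32,0,0,0,0]]'
python3 -m handwheel '[[0,0.04,0,0,0,0],[0.01,0.08,0,0,0,0],[0.01,0.12,0,0,0,0],[0.02,0.15,0,0,0,0],[0.02,0.18,0,0,0,0],[0.02,0.19,0,0,0,0],[0.02,0.19,0,0,0,0],[0.02,0.19,0,0,0,0]]'
cat > look.py <<'E'
import sys
from h import *
np.set_printoptions(precision=4,suppress=True)
s=bot.read_state();P,D=cams.capture("wrist");cv2.imwrite(f"pics/{sys.argv[1]}.png",P)
for q,z in [("lid_knob",.165),("tap_grip",.163),("gauge_face",.161)]:
    for r in models.tip_of(q,"wrist")[:2]: print(q,round(r["conf"],2),np.round(r["position"]),at_z("wrist",r["position"],z,s),by_depth("wrist",r["position"],D,s))
print(np.array(s["position"]),np.round(s["joint_positions"],1),s["time_s"])
E
python3 look.py w1
```

```text
time_s: 2.03
position: [0.4724, -0.0233, 0.3824]
tcp_rot: [[0.941, 0.34, 0.001], [0.34, -0.941, -0.0], [0.001, 0.001, -1.0]]
force: [1.3, -0.9, 0.4]
opening: 0.531
grasp_force: 0.0
time_s: 2.7
position: [0.4921, 0.1644, 0.3819]
tcp_rot: [[0.94, 0.341, -0.0], [0.341, -0.94, -0.001], [-0.001, 0.001, -1.0]]
force: [-0.0, 0.2, -0.3]
opening: 0.526
grasp_force: 0.0
lid_knob 0.94 [109. 204.] [0.3714 0.4196 0.165 ] [0.3206 0.481  0.0704]
tap_grip 0.85 [301. 171.] [0.4996 0.1965 0.163 ] [0.5019 0.1963 0.1764]
tap_grip 0.82 [ 76. 198.] [0.365  0.4631 0.163 ] [0.3137 0.5346 0.0699]
gauge_face 0.85 [149. 211.] [0.378  0.3715 0.161 ] [0.3238 0.4251 0.0553]
gauge_face 0.58 [380.  99.] [0.6134 0.1349 0.161 ] [0.6134 0.1349 0.1606]
[0.4921 0.1644 0.3819] [ 6.2 14.  86.3 -0.1 79.7 76.2] 2.7
```

View pics/w1.png

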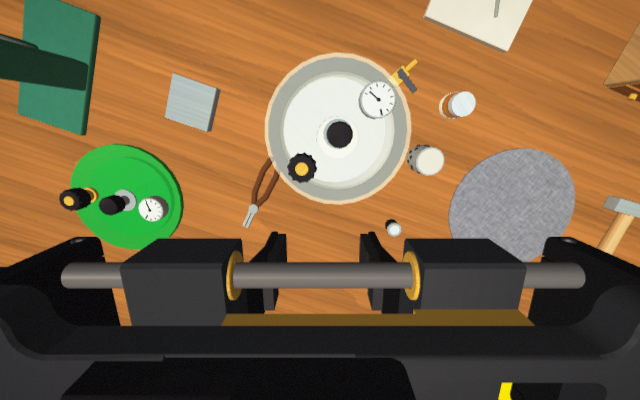

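The clear lid on the pot has its tap at (301,171), the knob at (340,134) and the gauge at (380,99). The green look-alike is on the left, around (110,200). I'll move over the tap and measure again.

```bash

python3 -m handwheel '[[0.002,0.008,-0.02,0,0,0],[0.004,0.016,-0.04,0,0,0],[0.006,0.024,-0.06,0,0,0],[0.008,0.032,-0.08,0,0,0],[0.008,0.032,-0.1,0,0,0],[0.008,0.032,-0.1,0,0,0],[0.008,0.032,-0.1,0,0,0],[0.008,0.032,-0.1,0,0,0]]'
python3 look.py w2
```

```text
time_s: 3.57
position: [0.5013, 0.196, 0.2831]
tcp_rot: [[0.941, 0.339, 0.002], [0.339, -0.941, 0.0], [0.002, 0.0, -1.0]]
force: [0.6, 0.2, -0.1]
opening: 0.53
grasp_force: 0.0
lid_knob 0.79 [377. 159.] [0.5595 0.1653 0.165 ] [0.5599 0.1676 0.1751]
lid_knob 0.6 [ 85. 234.] [0.3955 0.4053 0.165 ] [0.3276 0.4769 0.0659]
tap_grip 0.97 [ 40. 229.] [0.3848 0.4491 0.163 ] [0.3161 0.5336 0.0677]
tap_grip 0.88 [322. 204.] [0.5027 0.1978 0.163 ] [0.5061 0.199  0.1761]
gauge_face 0.73 [430. 112.] [0.6138 0.1367 0.161 ] [0.6138 0.1367 0.161 ]
gauge_face 0.72 [130. 246.] [0.3956 0.3647 0.161 ] [0.3243 0.4233 0.055 ]
[0.5013 0.196  0.2831] [ 9.5 21.1 92.2 -0.  66.7 79.7] 3.5667
```

View pics/w2.png

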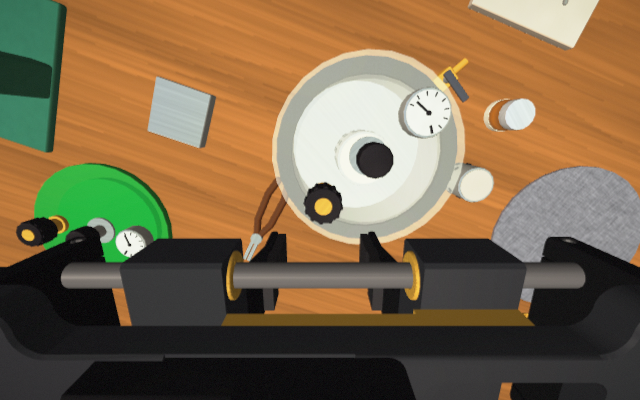

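The tap top is at (323,205), the knob top at (375,160) and the gauge at (428,112). These agree on a tap at (0.506,0.199) and a knob at (0.560,0.168), with the lid yawed by −30°. I'll descend and grip the tap.

```bash

python3 -m handwheel '[[0.002,0.001,-0.02,0,0,0],[0.004,0.002,-0.04,0,0,0],[0.005,0.003,-0.06,0,0,0],[0.005,0.003,-0.08,0,0,0],[0.005,0.003,-0.1,0,0,0],[0.005,0.003,-0.112,0,0,0],[0.005,0.003,-0.112,0,0,0],[0.005,0.003,-0.112,0,0,0]]'
python3 -m handwheel '[[0,0,0,0,0,0],[0,0,0,0,0,0],[0,0,0,0,0,0],[0,0,0,0,0,0],[0,0,0,0,0,0],[0,0,0,0,0,0],[0,0,0,0,0,0],[0,0,0,0,0,0]]' -1
python3 -c "
from h import *
print(bot.read_state()['moment'])"
```

```text
time_s: 4.43
position: [0.5056, 0.1996, 0.1701]
tcp_rot: [[0.94, 0.34, -0.0], [0.34, -0.94, -0.0], [-0.0, -0.0, -1.0]]
force: [0.0, 0.3, 0.1]
opening: 0.53
grasp_force: 0.0
time_s: 5.1
position: [0.5068, 0.1987, 0.1713]
tcp_rot: [[0.94, 0.341, 0.004], [0.341, -0.94, -0.002], [0.003, 0.003, -1.0]]
force: [1.7, -4.7, 3.2]
opening: 0.378
grasp_force: 30.0
[-0.85317801 -0.19702779  0.07983218]
```

```bash

python3 -m handwheel '[[0,0,0,0,0,0.04],[0,0,0,0,0,0.09],[0,0,0,0,0,0.14],[0,0,0,0,0,0.19],[0,0,0,0,0,0.24],[0,0,0,0,0,0.29],[0,0,0,0,0,0.34],[0,0,0,0,0,0.4]]'
python3 -c "
from h import *
s=bot.read_state();print(s['moment'],np.round(s['joint_positions'],1),s['qvel'])"
python3 -m handwheel '[[0,0,0,0,0,0.04],[0,0,0,0,0,0.09],[0,0,0,0,0,0.14],[0,0,0,0,0,0.19],[0,0,0,0,0,0.24],[0,0,0,0,0,0.29],[0,0,0,0,0,0.34],[0,0,0,0,0,0.4]]'
python3 -c "
from h import *
s=bot.read_state();print(s['moment'],np.round(s['joint_positions'],1))"
python3 look.py w3
```

```text
time_s: 5.77
position: [0.5056, 0.2, 0.1713]
tcp_rot: [[0.408, 0.913, 0.001], [0.913, -0.408, 0.001], [0.001, 0.001, -1.0]]
force: [-1.6, -0.9, 5.3]
opening: 0.381
grasp_force: 30.0
[-0.13023291  0.14840195 -0.15397178] [ 9.8 30.  98.1  0.1 51.8 33.8] [ 1.18736586e-01  2.73461114e-02  2.20501366e-01  1.61330539e-01
  3.62479899e-01 -8.28432553e+01]
time_s: 6.43
position: [0.5038, 0.2001, 0.1712]
tcp_rot: [[-0.371, 0.929, -0.003], [0.929, 0.371, 0.001], [0.002, -0.002, -1.0]]
force: [-5.2, -1.0, 7.8]
opening: 0.385
grasp_force: 30.0
[-0.06497111  0.48361422 -0.16227058] [  9.8  30.   98.2   0.1  52.  -12. ]
tap_grip 0.75 [325. 264.] [0.505  0.1985 0.163 ] [0.4915 0.2311 0.23  ]
[0.5038 0.2001 0.1712] [  9.8  30.   98.2   0.1  52.  -12. ] 6.4333
```

View pics/w3.png

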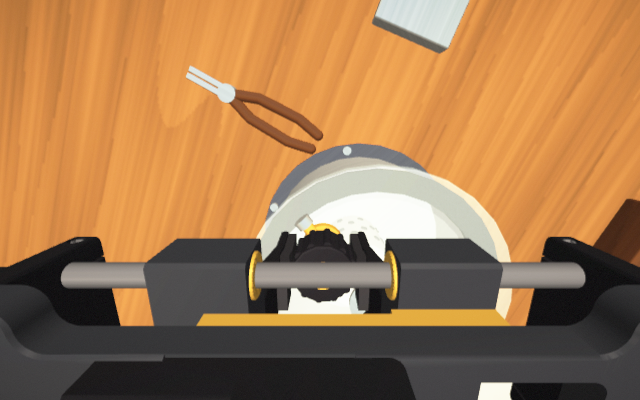

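```bash
cat > m.py <<'E'
from h import *
s=bot.read_state();R=np.array(s["tcp_rot"]);print("Mz",np.round(s['moment'],2),"yaw",np.degrees(np.arctan2(R[1,0],R[0,0])),"j6",s['joint_positions'][5])
E
python3 -m handwheel '[[0,0,0,0,0,0.05],[0,0,0,0,0,0.1],[0,0,0,0,0,0.15],[0,0,0,0,0,0.2],[0,0,0,0,0,0.25],[0,0,0,0,0,0.3],[0,0,0,0,0,0.33],[0,0,0,0,0,0.33]]'
python3 m.py
python3 -m handwheel '[[0,0,0,0,0,0.02],[0,0,0,0,0,0.04],[0,0,0,0,0,0.06],[0,0,0,0,0,0.08],[0,0,0,0,0,0.08],[0,0,0,0,0,0.08],[0,0,0,0,0,0.08],[0,0,0,0,0,0.08]]'
python3 m.py
```

```text
time_s: 7.3
position: [0.5027, 0.1991, 0.1712]
tcp_rot: [[-0.862, 0.508, -0.005], [0.508, 0.862, -0.001], [0.004, -0.004, -1.0]]
force: [-5.7, -4.5, 10.2]
opening: 0.379
grasp_force: 30.0
Mz [-0.41  0.83  0.05] yaw 149.49223375911146 j6 -49.70971575139631
time_s: 7.97
position: [0.5025, 0.1988, 0.1712]
tcp_rot: [[-0.931, 0.365, -0.006], [0.365, 0.931, -0.002], [0.005, -0.004, -1.0]]
force: [-5.7, -5.2, 10.8]
opening: 0.379
grasp_force: 30.0
Mz [-0.55  0.84  0.05] yaw 158.5673374581669 j6 -58.76722077851089
```

```bash

python3 -m handwheel '[[0,0,0,0,0,0.01],[0,0,0,0,0,0.02],[0,0,0,0,0,0.03],[0,0,0,0,0,0.04],[0,0,0,0,0,0.05],[0,0,0,0,0,0.06],[0,0,0,0,0,0.07],[0,0,0,0,0,0.08]]'
python3 m.py
python3 -m handwheel '[[0,0,0,0,0,0.01],[0,0,0,0,0,0.02],[0,0,0,0,0,0.03],[0,0,0,0,0,0.04],[0,0,0,0,0,0.05],[0,0,0,0,0,0.06],[0,0,0,0,0,0.07],[0,0,0,0,0,0.07]]'
python3 m.py
```

```text
time_s: 8.63
position: [0.5024, 0.1985, 0.1712]
tcp_rot: [[-0.977, 0.212, -0.006], [0.212, 0.977, -0.002], [0.005, -0.004, -1.0]]
force: [-6.3, -5.6, 10.7]
opening: 0.379
grasp_force: 30.0
Mz [-0.82  0.86 -0.18] yaw 167.75363816576964 j6 -67.9541575112469
time_s: 9.3
position: [0.5024, 0.1982, 0.1712]
tcp_rot: [[-0.997, 0.074, -0.006], [0.074, 0.997, -0.003], [0.006, -0.003, -1.0]]
force: [-7.2, -6.6, 10.8]
opening: 0.379
grasp_force: 30.0
Mz [-0.95  0.94 -0.16] yaw 175.73549014186693 j6 -75.93753437852853
```

```bash

python3 -m handwheel '[[0,0,0,0,0,0.01],[0,0,0,0,0,0.02],[0,0,0,0,0,0.03],[0,0,0,0,0,0.04],[0,0,0,0,0,0.05],[0,0,0,0,0,0.06],[0,0,0,0,0,0.07],[0,0,0,0,0,0.08]]'
python3 m.py
python3 -m handwheel '[[0,0,0,0,0,0.01],[0,0,0,0,0,0.02],[0,0,0,0,0,0.02],[0,0,0,0,0,0.02],[0,0,0,0,0,0.02],[0,0,0,0,0,0.02],[0,0,0,0,0,0.02],[0,0,0,0,0,0.02]]'
python3 m.py
```

```text
time_s: 9.97
position: [0.5026, 0.1982, 0.1708]
tcp_rot: [[-0.996, -0.084, -0.006], [-0.084, 0.996, -0.002], [0.006, -0.002, -1.0]]
force: [-5.7, -7.6, 8.6]
opening: 0.385
grasp_force: 30.0
Mz [-1.09  0.75 -0.74] yaw -175.19739931007777 j6 -85.04030524749862
time_s: 10.63
position: [0.5027, 0.1981, 0.1708]
tcp_rot: [[-0.992, -0.123, -0.006], [-0.123, 0.992, -0.003], [0.006, -0.002, -1.0]]
force: [-5.8, -7.1, 7.9]
opening: 0.383
grasp_force: 30.0
Mz [-1.05  0.72 -0.56] yaw -172.93135406654218 j6 -87.29674453265145
```

```bash

python3 -m handwheel '[[0,0,0,0,0,0],[0,0,0,0,0,0],[0,0,0,0,0,0],[0,0,0,0,0,0],[0,0,0.02,0,0,0],[0,0,0.05,0,0,0],[0,0,0.08,0,0,0],[0,0,0.11,0,0,0]]' 0.06
python3 -m handwheel '[[0.005,0,0,0,0,-0.06],[0.01,0,0,0,0,-0.12],[0.015,-0.005,0,0,0,-0.18],[0.02,-0.01,0,0,0,-0.24],[0.03,-0.015,0,0,0,-0.3],[0.04,-0.02,0,0,0,-0.36],[0.045,-0.025,0,0,0,-0.42],[0.052,-0.03,0,0,0,-0.48]]'
python3 -m handwheel '[[0,0,0,0,0,-0.06],[0,0,0,0,0,-0.12],[0,0,0,0,0,-0.18],[0,0,0,0,0,-0.24],[0,0,0,0,0,-0.3],[0,0,0,0,0,-0.36],[0,0,0,0,0,-0.42],[0,0,0,0,0,-0.48]]'
python3 -m handwheel '[[0,0,0,0,0,-0.06],[0,0,0,0,0,-0.12],[0,0,0,0,0,-0.18],[0,0,0,0,0,-0.24],[0,0,0,0,0,-0.3],[0,0,0,0,0,-0.36],[0,0,0,0,0,-0.42],[0,0,0,0,0,-0.48]]'
python3 -m handwheel '[[0,0,0,0,0,-0.06],[0,0,0,0,0,-0.12],[0,0,0,0,0,-0.18],[0,0,0,0,0,-0.24],[0,0,0,0,0,-0.3],[0,0,0,0,0,-0.36],[0,0,0,0,0,-0.42],[0,0,0,0,0,-0.46]]'
python3 m.py; python3 look.py w4
```

```text
time_s: 11.3
position: [0.5052, 0.2, 0.2809]
tcp_rot: [[-0.992, -0.125, -0.001], [-0.125, 0.992, 0.0], [0.001, 0.0, -1.0]]
force: [-0.2, 0.4, 0.4]
opening: 0.529
grasp_force: 0.0
time_s: 11.97
position: [0.5576, 0.1698, 0.2798]
tcp_rot: [[-0.667, 0.745, -0.0], [0.745, 0.667, 0.001], [0.001, 0.0, -1.0]]
force: [0.2, -0.1, -0.7]
opening: 0.53
grasp_force: 0.0
time_s: 12.63
position: [0.5574, 0.1701, 0.2798]
tcp_rot: [[0.228, 0.974, -0.0], [0.974, -0.228, 0.001], [0.0, -0.0, -1.0]]
force: [-0.2, -0.2, 0.6]
opening: 0.527
grasp_force: 0.0
time_s: 13.3
position: [0.5574, 0.1701, 0.2799]
tcp_rot: [[0.928, 0.372, 0.0], [0.372, -0.928, 0.001], [0.0, -0.0, -1.0]]
force: [0.5, -0.0, 0.7]
opening: 0.531
grasp_force: 0.0
time_s: 13.97
position: [0.5574, 0.1701, 0.2798]
tcp_rot: [[0.859, -0.513, -0.0], [-0.513, -0.859, 0.0], [-0.0, -0.0, -1.0]]
force: [-0.4, 0.4, -0.2]
opening: 0.532
grasp_force: 0.0
Mz [ 0.11  0.01 -0.1 ] yaw -30.83629267306459 j6 126.79991131856558
lid_knob 0.65 [323. 203.] [0.5604 0.1681 0.165 ] [0.5628 0.1666 0.1752]
tap_grip 0.61 [325. 265.] [0.5034 0.1992 0.163 ] [0.5844 0.1528 0.3388]
gauge_face 0.62 [319. 137.] [0.6138 0.1405 0.161 ] [0.6138 0.1405 0.1618]
[0.5574 0.1701 0.2798] [  6.   24.9  86.2   0.   68.9 126.8] 13.9667
```

View pics/w4.png

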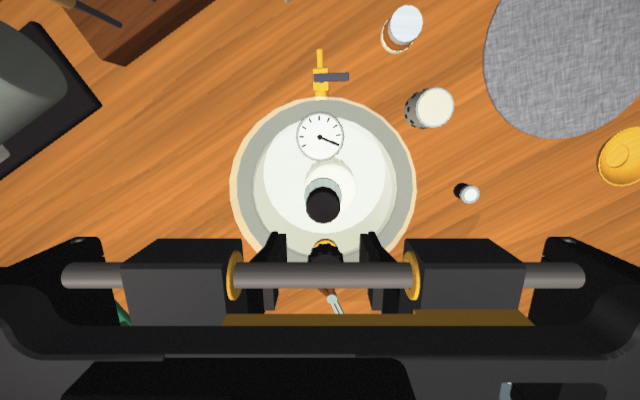

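The needle now points right and slightly down from (320,137), about 115° clockwise of lid +x, which fits zero vacuum. I'll zoom in to check it against the long mark.

```bash
python3 -c "
import cv2
P=cv2.imread('pics/w4.png')[108:168,288:352];cv2.imwrite('pics/w4g.png',cv2.resize(P,None,fx=8,fy=8,interpolation=cv2.INTER_CUBIC))"
```

```text
(no output)
```

View pics/w4g.png

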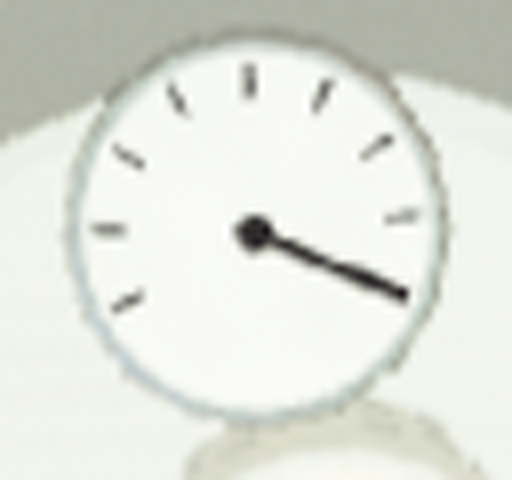

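Eight marks show, and the needle lies over the ninth, the long zero mark. The vacuum is gone. Next I'll grip the lifting knob.

```bash

python3 -m handwheel '[[0.002,-0.001,-0.02,0,0,0],[0.004,-0.002,-0.04,0,0,0],[0.004,-0.003,-0.06,0,0,0],[0.004,-0.003,-0.08,0,0,0],[0.004,-0.003,-0.1,0,0,0],[0.004,-0.003,-0.109,0,0,0],[0.004,-0.003,-0.109,0,0,0],[0.004,-0.003,-0.109,0,0,0]]'
python3 -m handwheel '[[0,0,0,0,0,0],[0,0,0,0,0,0],[0,0,0,0,0,0],[0,0,0,0,0,0],[0,0,0,0,0,0],[0,0,0,0,0,0],[0,0,0,0,0,0],[0,0,0,0,0,0]]' -1
python3 -m handwheel '[[0,0,0.002,0,0,0],[0,0,0.005,0,0,0],[0,0,0.01,0,0,0],[0,0,0.015,0,0,0],[0,0,0.02,0,0,0],[0,0,0.025,0,0,0],[0,0,0.03,0,0,0],[0,0,0.035,0,0,0]]'
python3 m.py
```

```text
time_s: 14.83
position: [0.5615, 0.1667, 0.171]
tcp_rot: [[0.862, -0.508, -0.0], [-0.508, -0.862, 0.0], [-0.0, 0.0, -1.0]]
force: [0.7, -0.1, 0.0]
opening: 0.53
grasp_force: 0.0
time_s: 15.5
position: [0.5623, 0.1669, 0.1722]
tcp_rot: [[0.861, -0.508, 0.003], [-0.508, -0.861, 0.001], [0.002, -0.002, -1.0]]
force: [-0.7, 0.7, 5.8]
opening: 0.359
grasp_force: 30.0
time_s: 16.17
position: [0.5613, 0.1667, 0.2066]
tcp_rot: [[0.861, -0.508, -0.0], [-0.508, -0.861, 0.0], [-0.0, 0.0, -1.0]]
force: [0.0, -0.8, -5.9]
opening: 0.36
grasp_force: 30.0
Mz [-0.01  0.02  0.08] yaw -30.54726282202055 j6 126.15755071236707
```

```bash

python3 -m handwheel '[[0,0,0.01,0,0,0],[0,0,0.02,0,0,0],[0,0,0.03,0,0,0],[0,0,0.04,0,0,0],[0,0,0.05,0,0,0],[0,0,0.06,0,0,0],[0,0,0.07,0,0,0],[0,0,0.08,0,0,0]]'
python3 - <<'E'
from h import *
for c,p0 in [("top",(377,180)),("scene",(248,221))]:
    P=cv2.imread(f"pics/{c}0.png"); hsv=cv2.cvtColor(P,cv2.COLOR_BGR2HSV)
    m=((hsv[...,1]<60)&(hsv[...,2]>70)).astype(np.uint8)
    m=cv2.morphologyEx(m,cv2.MORPH_OPEN,np.ones((5,5)))
    n,l,st,ce=cv2.connectedComponentsWithStats(m); k=l[p0[1],p0[0]]
    cs,_=cv2.findContours((l==k).astype(np.uint8),cv2.RETR_EXTERNAL,cv2.CHAIN_APPROX_NONE)
    W=np.array([at_z(c,p[0]+0.0,.005)[:2] for p in max(cs,key=cv2.contourArea)],np.float32)
    print(c,st[k],cv2.fitEllipse(W*1000), cv2.minEnclosingCircle(W))
E
```

```text
time_s: 16.83
position: [0.5613, 0.1667, 0.287]
tcp_rot: [[0.861, -0.508, 0.0], [-0.508, -0.861, 0.0], [0.0, -0.0, -1.0]]
force: [-0.5, 0.5, -5.8]
opening: 0.357
grasp_force: 30.0
top [ 346  149   63   62 3124] ((537.1129760742188, -205.78109741210938), (233.67013549804688, 234.50576782226562), 63.657814025878906) ((0.5367376804351807, -0.20568136870861053), 0.11912932991981506)
scene [ 210  192   74   59 3386] ((537.6412353515625, -206.8113250732422), (234.88983154296875, 236.3845672607422), 134.9650115966797) ((0.5377137064933777, -0.20643703639507294), 0.12025301903486252)
```

```bash

python3 -m handwheel '[[0,-0.01,0,0,0,0],[0,-0.03,0,0,0,0],[-0.005,-0.055,0,0,0,0],[-0.005,-0.08,0,0,0,0],[-0.01,-0.105,0,0,0,0],[-0.01,-0.13,0,0,0,0],[-0.01,-0.155,0,0,0,0],[-0.012,-0.18,0,0,0,0]]'
python3 -m handwheel '[[0,-0.025,0,0,0,0],[0,-0.05,0,0,0,0],[-0.005,-0.075,0,0,0,0],[-0.005,-0.1,0,0,0,0],[-0.01,-0.13,0,0,0,0],[-0.01,-0.155,0,0,0,0],[-0.012,-0.175,0,0,0,0],[-0.012,-0.185,0,0,0,0]]'
python3 -m handwheel '[[0,-0.008,0,0,0,0],[0,-0.008,-0.02,0,0,0],[0,-0.008,-0.04,0,0,0],[0,-0.008,-0.06,0,0,0],[0,-0.008,-0.085,0,0,0],[0,-0.008,-0.11,0,0,0],[0,-0.008,-0.13,0,0,0],[0,-0.008,-0.14,0,0,0]]'
python3 look.py w5
```

```text
time_s: 17.5
position: [0.5492, -0.0153, 0.2858]
tcp_rot: [[0.861, -0.508, -0.0], [-0.508, -0.861, -0.001], [0.0, 0.0, -1.0]]
force: [0.5, -1.2, -6.1]
opening: 0.363
grasp_force: 30.0
time_s: 18.17
position: [0.5366, -0.2019, 0.2857]
tcp_rot: [[0.86, -0.511, -0.001], [-0.511, -0.86, -0.002], [0.0, 0.002, -1.0]]
force: [0.1, -0.4, -6.3]
opening: 0.358
grasp_force: 30.0
time_s: 18.83
position: [0.5359, -0.2046, 0.1433]
tcp_rot: [[0.862, -0.507, -0.005], [-0.507, -0.862, 0.003], [-0.006, -0.001, -1.0]]
force: [-0.2, -0.0, -6.5]
opening: 0.353
grasp_force: 30.0
lid_knob 0.65 [321. 260.] [ 0.5488 -0.2114  0.165 ] [ 0.5406 -0.2064  0.1465]
gauge_face 0.65 [317. 154.] [ 0.5903 -0.234   0.161 ] [ 0.5881 -0.232   0.1323]
[ 0.5359 -0.2046  0.1433] [-32.1  34.4  94.7   0.   51.2  88.4] 18.8333
```

View pics/w5.png

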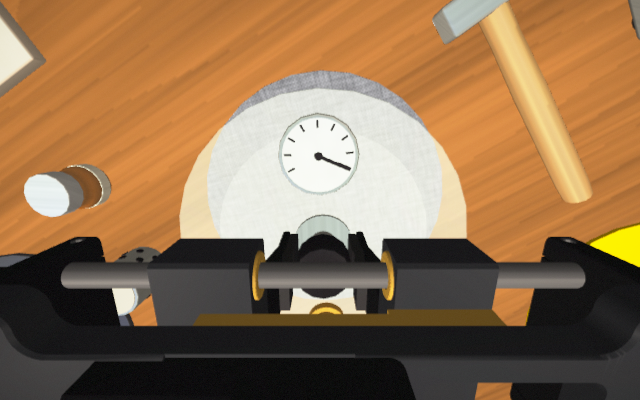

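```bash

python3 -m handwheel '[[0,0,-0.01,0,0,0],[0,0,-0.02,0,0,0],[0,0,-0.03,0,0,0],[0,0,-0.04,0,0,0],[0,0,-0.05,0,0,0],[0,0,-0.055,0,0,0],[0,0,-0.058,0,0,0],[0,0,-0.058,0,0,0]]'
python3 -m handwheel '[[0,0,-0.002,0,0,0],[0,0,-0.004,0,0,0],[0,0,-0.006,0,0,0],[0,0,-0.008,0,0,0],[0,0,-0.01,0,0,0],[0,0,-0.011,0,0,0],[0,0,-0.012,0,0,0],[0,0,-0.012,0,0,0]]'
```

```text
time_s: 19.7
position: [0.537, -0.2061, 0.0869]
tcp_rot: [[0.861, -0.508, -0.002], [-0.508, -0.861, 0.001], [-0.002, -0.0, -1.0]]
force: [0.4, -0.4, -6.1]
opening: 0.358
grasp_force: 30.0
time_s: 20.37
position: [0.5373, -0.2063, 0.0758]
tcp_rot: [[0.861, -0.508, -0.0], [-0.508, -0.861, 0.0], [-0.0, -0.0, -1.0]]
force: [0.1, 0.2, -5.9]
opening: 0.357
grasp_force: 30.0
```

```bash

python3 -m handwheel '[[0,0,-0.001,0,0,0],[0,0,-0.002,0,0,0],[0,0,-0.003,0,0,0],[0,0,-0.003,0,0,0],[0,0,-0.003,0,0,0],[0,0,-0.003,0,0,0],[0,0,-0.003,0,0,0],[0,0,-0.003,0,0,0]]'
```

```text
time_s: 21.03
position: [0.5374, -0.2064, 0.073]
tcp_rot: [[0.861, -0.508, 0.0], [-0.508, -0.861, -0.0], [0.0, -0.0, -1.0]]
force: [-0.1, 0.2, -6.0]
opening: 0.355
grasp_force: 30.0
```

```bash

python3 -m handwheel '[[0,0,-0.0005,0,0,0],[0,0,-0.001,0,0,0],[0,0,-0.0015,0,0,0],[0,0,-0.002,0,0,0],[0,0,-0.002,0,0,0],[0,0,-0.002,0,0,0],[0,0,-0.002,0,0,0],[0,0,-0.002,0,0,0]]'
```

```text
time_s: 21.7
position: [0.5375, -0.2065, 0.0724]
tcp_rot: [[0.861, -0.508, 0.001], [-0.508, -0.861, -0.001], [0.001, 0.0, -1.0]]
force: [-3.3, 0.2, 4.6]
opening: 0.361
grasp_force: 30.0
```

It is on the felt, so I'll release, rise and check.

```bash

python3 -m handwheel '[[0,0,0,0,0,0],[0,0,0,0,0,0],[0,0,0,0,0,0],[0,0,0,0,0,0],[0,0,0,0,0,0],[0,0,0.01,0,0,0],[0,0,0.025,0,0,0],[0,0,0.04,0,0,0]]' 0.1
python3 -m handwheel '[[0,0,0.02,0,0,0],[0,0,0.05,0,0,0],[0,0,0.08,0,0,0],[0,0,0.11,0,0,0],[0,0,0.14,0,0,0],[-0.02,0,0.17,0,0,0],[-0.04,0,0.19,0,0,0],[-0.06,0,0.2,0,0,0]]'
python3 -m handwheel '[[-0.02,0.01,0,0,0,0],[-0.04,0.02,0,0,0,0],[-0.06,0.03,0,0,0,0],[-0.06,0.03,0,0,0,0],[-0.06,0.03,0,0,0,0],[-0.06,0.03,0,0,0,0],[-0.06,0.03,0,0,0,0],[-0.06,0.03,0,0,0,0]]'
python3 - <<'E'
from h import *
np.set_printoptions(precision=4,suppress=True)
s=bot.read_state();P,D=cams.capture("wrist");cv2.imwrite("pics/w6.png",P)
for q,z in [("lid_knob",.076),("tap_grip",.076),("gauge_face",.061)]:
    for r in models.tip_of(q,"wrist")[:2]: print(q,r["conf"],np.round(r["position"]),at_z("wrist",r["position"],z,s),by_depth("wrist",r["position"],D,s))
P,D=cams.capture("scene");cv2.imwrite("pics/scene1.png",P)
E
```

```text
time_s: 22.37
position: [0.5371, -0.2062, 0.1114]
tcp_rot: [[0.861, -0.508, -0.001], [-0.508, -0.861, 0.001], [-0.001, -0.0, -1.0]]
force: [0.0, 0.0, 0.8]
opening: 0.555
grasp_force: 0.0
time_s: 23.03
position: [0.4779, -0.207, 0.3148]
tcp_rot: [[0.862, -0.508, 0.005], [-0.508, -0.862, -0.004], [0.007, 0.001, -1.0]]
force: [0.2, -0.5, 0.2]
opening: 0.549
grasp_force: 0.0
time_s: 23.7
position: [0.4183, -0.1769, 0.3111]
tcp_rot: [[0.861, -0.508, 0.001], [-0.508, -0.861, -0.0], [0.001, 0.0, -1.0]]
force: [0.8, 0.1, 0.3]
opening: 0.549
grasp_force: 0.0
lid_knob 0.57 [294.  90.] [ 0.5365 -0.205   0.076 ] [ 0.5365 -0.205   0.0757]
tap_grip 0.57 [300. 143.] [ 0.478  -0.1777  0.076 ] [ 0.478  -0.1778  0.0767]
tap_grip 0.56 [360. 189.] [ 0.3843 -0.2161  0.076 ] [ 0.3654 -0.2164  0.0035]
gauge_face 0.85 [293.  39.] [ 0.5891 -0.2346  0.061 ] [ 0.5888 -0.2346  0.0618]
```

View pics/w6.png

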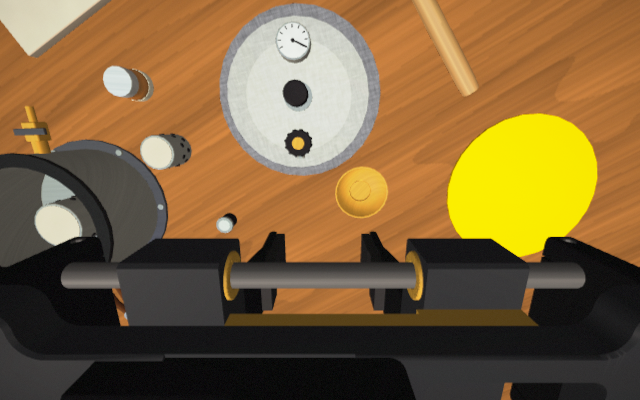

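View pics/scene1.png

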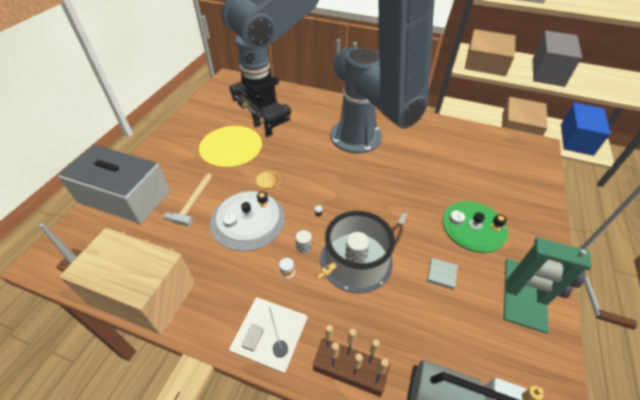

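The lid lies level on the grey pad, with its knob at (294,90) measured at (0.5365,-0.205), about 2 mm from the pad centre. The needle is still on zero. The flask stands in the open pot at scene (357,247), and the bystanders are where they were.

```bash
python3 -c "
from rig import bot
print(bot.hand_in())"
```

```text
the job is handed in; nothing more can be done
None
```

I opened the vent tap to its stop, and the needle read zero before I lifted the lid. The lid now lies level, knob up and tap still open, about 2 mm from the centre of the grey pad. The flask is still standing in the chamber, nothing else on the bench was moved, and the job was handed in at about 24 s.

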